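Clamp a lens blank in the optician's jig

ROBOT

A 6-joint arm with a two-finger parallel gripper is mounted at the origin on the work surface. World frame = base frame: x ahead of the robot, y to its left, z up, the work surface at z = 0. Lengths are in m, angles in rad, forces in N, time in s.
With the tool pointing down it reaches from about 0.375 to 0.925 m from the base axis. Payload 5.7 kg.
Tool frame: the origin (TCP) lies at the very end of the fingers, on their centre line; the grasp point (between the pads) lies 19 mm behind it; x points along the fingers, y is the direction in which the jaws open and shut, and the axes are right-handed (so a half turn about x gives the same grasp; the last joint's range is limited). The gripper opens to 85 mm and grips with 20 to 120 N. Pads are 22 mm wide; open, the fingers measure 114 mm over their backs; the gripper's body (76 mm by 85 mm) begins 54 mm behind the grasp point. The pads swing forward as they close: fully open they stand 13 mm farther back than shut.
Start: joints at [1.16, 0.359, 1.51, -0, 1.272, -0.115], TCP at [0.175, 0.574, 0.231] pointing down, gripper open.
Joint ranges: [-2.97, 2.97], [-1.01, 2.36], [0.21, 2.38], [-0.96, 4.11], [0.2, 2.71], [-2.98, 2.98]. Speed limits (rad/s): [2.39, 2.39, 3.14, 3.14, 3.14, 3.14].

INTERFACE

Orientations are given as a rotation vector (axis times angle).
In Python, from rig import bot, capture, camera_model gives the robot as it stands.
- The arm moves only by the shell command python3 -m inch 'ROWS' [OPENING] [FORCE]. ROWS is JSON, one flat list of numbers, 6 for each row, row after row: the shift along the tool's x, y, z in cm, then the turn, a rotation vector about the tool's x, y, z in rad. In form: [tx, ty, tz, ax, ay, az, tx, ty, tz, ax, ay, az, ...]. A call has 1 to 8 rows; each row is the pose to reach, as a shift and turn from the pose commanded when the call began, along the tool's axes at that moment; what a row does not reach only later rows make up. A row lasts 1/8 s, in which the tool goes at most 62.5 mm and 10.7 degrees, less where a joint would pass 70% of its speed; a pose out of reach is approached as far as the arm can. A call with a gripper value outside its range is refused whole. OPENING is the opening in per cent of the stroke, from 0 (shut) to 100 (fully open), set as the call begins (- or left out, the last holds). The fingers move at their own pace and stop on an object; FORCE is the grip in N (left out, the last holds). Time passes only in rows, so rows that repeat a pose let the fingers close. It gives the time, the measured TCP pose, the force and the opening at its end, in the units of the state.
- bot.get_obs(): the state, without advancing time (a new reading comes with each control period).
- capture(name): name is "side" or "top"; returns the picture (480x640x3 uint8, red, green, blue); there is no depth.
- camera_model(name): a dict with "K" (3x3 intrinsics, pixels), "R" (3x3) and "t" (3): a world point X has camera coordinates R X + t. Camera axes: x right, y down, z forward; pixel columns grow to the right and rows downward; lengths in m; the calibration is good to about 2 mm. A picture is of the moment at which its call begins. camera_model takes no time and is no camera call.
- bot.sign_off(): hands the job in, once; it reports no verdict.
The state is a dict: "time": time; "joint_pos": joint angles; "joint_velocities": joint speeds; "tau": joint torques, N m; "eef_pos": TCP position; "orientation": TCP orientation; "contact_force": force on the tool from outside, world axes, zero at the start; "moment": the same for the moment, N m; "grip_width": finger opening in m.
Only numpy, scipy, OpenCV 4.12 (cv2) and the standard library are available. Lean on these libraries where they do the work, as an engineer would, in place of code of your own. Each camera call takes 0.05 s, during which the arm holds its last target. There are 200 camera calls.

TASK

Push the amber lens blank along its channel until it is fully home against the end stop, then push the jig's red-gripped lever over, past its dead point, until it snaps into lock and the clamp's rubber foot presses the lens down. Only push: do not lift the lens out of the channel, move the clamp by its lever and not by pushing on its steel arm, and leave the spray bottle, jar and spectacle case where they are.

Things in the scene. Friction and masses are not known exactly. Their poses are not given: they have to be found in the camera images.
- jig: Fixed aluminium plate 130 mm (its x) by 340 mm (y, -155 to +185) by 12 mm. Origin on the table under the lens's home place; y runs along the channel to the end stop and clamp. Black rails 10 wide, 6 high, inner faces at x = +-35.5, y -145 to +30; end stop 9 high, face at y = +33 mm. Clamp tower: x within +-17, y 77 to 123 mm, top 68 mm above the table.
- nest (a point): Point on the channel floor under the centre of the lens when it is home (jig x = 0, y = 0, 12 mm above the table).
- lens: Loose amber lens blank, a flat disc 66 mm in diameter and 12 mm thick, about 50 g. Origin at the centre of its underside, z up. It starts 55 to 110 mm short of home (towards the jig's -y), lying on the channel floor between the rails; home means its edge touches the end stop, its origin at the point nest.
- lever (a joint): Over-centre lever angle (rad). 0: open, leaning 0.4 rad from upright to the jig's -y. It swings to the jig's +y: upright at 0.4, dead point about 0.65, locked against its stop at 1.6. A spring drives it back to 0 before the dead point and on to 1.6 by itself beyond it. About 4 N at the grip starts it, less towards the dead point.
- lever_pivot (a point): Axis of the lever, at jig x = -45 mm, y = 105 mm, 50 mm above the table; the axis is parallel to the jig's x, and the lever swings in the plane x = -45 mm, beside the clamp tower.
- lever_tip (a point): Free end of the lever, 105 mm from its axis, on the lever's centre line. The red grip is a round sleeve 18 mm in diameter over the last 65 mm; below it is a bar 10 mm in diameter.
- foot: Rubber foot, 18 mm in diameter, at the end of the clamp's steel arm; origin in the arm, 34 mm above the foot's lower face. The arm stands up (top about 155 mm above the table) while the lever is open and comes down towards -y, geared to the lever, until the foot presses the lens at jig x = 0, y = 0 with about 3 N.
- presser: The clamp's steel arm, 16 mm wide, in the plane jig x = 0; 90 mm from pivot to foot. Origin on its pivot (jig x = 0, y = 90 mm, 55 mm above the table). Not to be pushed directly.
- spray: Bystander: blue lens-cleaner bottle with a white cap, 38 mm in diameter, 105 mm tall, loose, on the table beside the jig on its +x side. Origin at the centre of its underside.
- jar: Bystander: green glass screw jar with a steel lid, 44 mm in diameter, 60 mm tall, loose, on the table beside the jig on its +x side. Origin at the centre of its underside.
- case: Bystander: blue spectacle case, 55 x 150 x 36 mm (its x, y, z), loose, on the table beside the jig on its -x side. Origin at the centre of its underside.
Not all that is in view belongs to the job. Of the things like the lens, leave any that is green; of the rest the smaller one is meant.

How it is judged:
By the outcome, as a careful person would: the job done as asked, in the order asked, and still so for the second after the job is handed in, with the robot touching nothing.
It also fails if it takes over 45 s, if anything falls off the work surface, if the arm or the gripper's body presses on something with over 40 N, if the wrist force passes 120 N, or if a joint passes its speed limit or range.

## Working session

There is one attempt and no reset: what is moved stays moved. The work goes in short steps, Python scripts to look and compute and a shell command to move; the robot and the scene stay as the last step left them, time stands still between calls to the robot, and variables do not carry over. Pictures are saved under pics/ and viewed, about 8 in all and at most 12, crops included, and the job is handed in when it is done.

```bash
mkdir -p pics; ls
python3 - <<'E'
from rig import bot,capture,camera_model
import cv2,numpy as np
for n in("side","top"):
    im=capture(n); cv2.imwrite(f"pics/{n}0.png",im[:,:,::-1]); m=camera_model(n); print(n,np.round(m["K"],1).tolist(),np.round(m["R"],3).tolist(),np.round(m["t"],3).tolist())
o=bot.get_obs(); print({k:np.round(v,3).tolist() for k,v in o.items()})
E
```

```text
pics
side [[498.9, 0.0, 316.8], [0.0, 498.9, 246.3], [0.0, 0.0, 1.0]] [[0.995, -0.099, 0.025], [-0.039, -0.589, -0.807], [0.094, 0.802, -0.589]] [-0.533, 0.114, 0.916]
top [[517.1, 0.0, 317.7], [0.0, 517.1, 228.9], [0.0, 0.0, 1.0]] [[0.022, -1.0, 0.01], [-0.996, -0.022, -0.084], [0.084, -0.008, -0.996]] [0.018, 0.528, 0.901]
{'time': 0.1, 'joint_pos': [1.16, 0.359, 1.511, -0.0, 1.273, -0.115], 'joint_velocities': [-0.0, 0.0, -0.004, 0.002, -0.001, 0.0], 'tau': [-0.0, -52.865, -27.935, -0.0, 0.005, 0.0], 'eef_pos': [0.175, 0.573, 0.231], 'orientation': [0.231, 1.559, -0.233], 'contact_force': [0.028, -0.29, -0.124], 'moment': [0.048, -0.06, 0.011], 'grip_width': 0.085}
```

View pics/top0.png

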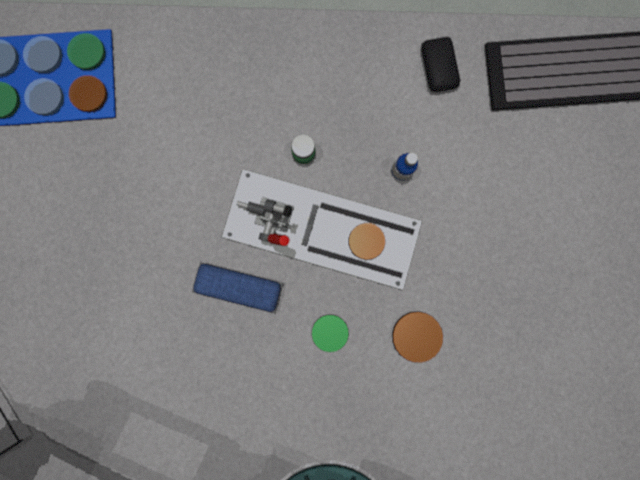

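View pics/side0.png

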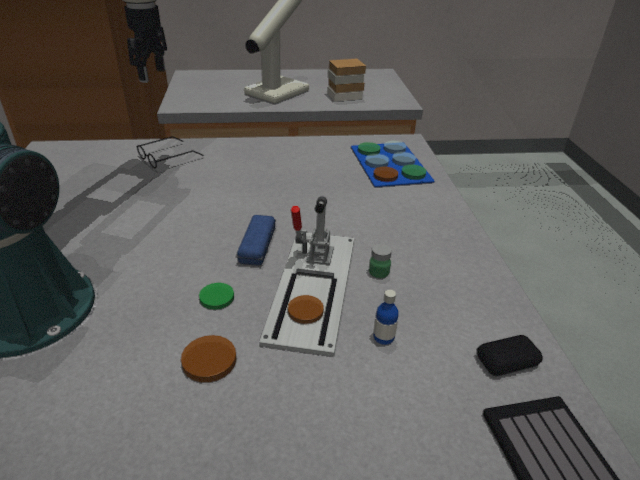

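```bash
cat > h.py <<'E'
from rig import bot,capture,camera_model
import cv2,numpy as np
from scipy.spatial.transform import Rotation as Ro
def ray(n,px,z):
    m=camera_model(n);K,R,t=[np.array(m[k]) for k in "KRt"]
    px=np.atleast_2d(px).astype(float)
    d=(R.T@np.linalg.inv(K)@np.c_[px,np.ones(len(px))].T).T; c=-R.T@t
    return c+d*((z-c[2])/d[:,2])[:,None]
def proj(n,X):
    m=camera_model(n);K,R,t=[np.array(m[k]) for k in "KRt"]
    q=K@(R@np.atleast_2d(X).T+t[:,None]); return (q[:2]/q[2]).T
def cents(n,im,lo,hi,amin=15):
    hsv=cv2.cvtColor(im,cv2.COLOR_RGB2HSV); m=cv2.inRange(hsv,lo,hi)
    k,_,s,c=cv2.connectedComponentsWithStats(m)
    return [(s[i,4],c[i],s[i,:4]) for i in range(1,k) if s[i,4]>=amin]
def state():
    o=bot.get_obs(); R=Ro.from_rotvec(o["orientation"]).as_matrix(); return o,R
E
python3 - <<'E'
from h import *
np.set_printoptions(precision=4,suppress=True)
a=cv2.imread("pics/top0.png")[:,:,::-1].copy(); b=cv2.imread("pics/side0.png")[:,:,::-1].copy()
hsv=cv2.cvtColor(a,cv2.COLOR_RGB2HSV); print("plate px",hsv[200,260],hsv[268,330],hsv[260,380],"table",hsv[330,200])
m=((hsv[...,2]>185)&(hsv[...,1]<30)).astype(np.uint8); m[:150]=0;m[300:]=0;m[:,:210]=0;m[:,440:]=0
m=cv2.morphologyEx(m,cv2.MORPH_OPEN,np.ones((3,3)))
p=np.argwhere(m)[:,::-1]; w=ray("top",p,.012)[:,:2]
r=cv2.minAreaRect((w*1000).astype(np.float32)); print(r,cv2.boxPoints(r))
for n,im in(("top",a),("side",b)):
    print(n,"red",cents(n,im,(0,170,90),(4,255,255)),"\n orange",[(s,c,ray(n,c,.024)[0]) for s,c,_ in cents(n,im,(6,120,80),(22,255,255),150)])
    print(" blue",[(s,c,ray(n,c,.02)[0]) for s,c,_ in cents(n,im,(100,120,40),(130,255,255),60)])
E
```

```text
plate px [105   6 167] [ 90   2 143] [107  12 185] table [150   4 134]
((0.0, 0.0), (0.0, 0.0), 0.0) [[0. 0.]
 [0. 0.]
 [0. 0.]
 [0. 0.]]
top red [(np.int32(126), array([278.9127, 239.4127]), array([268, 235,  21,  10], dtype=int32))] 
 orange [(np.int32(934), array([86.9122, 93.0375]), array([0.7653, 0.453 , 0.024 ])), (np.int32(582), array([371.957 , 241.4261]), array([ 0.5074, -0.0677,  0.024 ])), (np.int32(1935), array([417.2258, 336.6083]), array([ 0.342 , -0.1493,  0.024 ]))]
 blue [(np.int32(4697), array([59.1062, 79.5746]), array([0.7905, 0.5068, 0.02  ])), (np.int32(220), array([404.6955, 165.6182]), array([ 0.6464, -0.1257,  0.02  ])), (np.int32(1684), array([236.3052, 287.37  ]), array([0.4209, 0.171 , 0.02  ]))]
side red [(np.int32(44), array([295.1364, 209.0455]), array([292, 206,   8,   7], dtype=int32))] 
 orange [(np.int32(213), array([346.7277,  63.061 ]), array([0.807 , 1.4361, 0.024 ])), (np.int32(199), array([385.6231, 172.0503]), array([0.7649, 0.447 , 0.024 ])), (np.int32(681), array([305.2702, 307.2893]), array([ 0.5088, -0.0601,  0.024 ])), (np.int32(1734), array([207.9712, 355.7042]), array([ 0.3433, -0.1616,  0.024 ]))]
 blue [(np.int32(878), array([388.1401, 169.5364]), array([0.7769, 0.4685, 0.02  ])), (np.int32(740), array([256.1743, 236.0378]), array([0.4208, 0.1762, 0.02  ])), (np.int32(373), array([387.0643, 313.2627]), array([ 0.655 , -0.0821,  0.02  ])), (np.int32(69), array([382.8406, 340.6087]), array([ 0.6337, -0.1471,  0.02  ]))]
```

Run:
```python
from h import *
np.set_printoptions(precision=4,suppress=True)
a=cv2.imread("pics/top0.png")[:,:,::-1].copy()
hsv=cv2.cvtColor(a,cv2.COLOR_RGB2HSV)
for c in [(260,200),(330,268),(380,260),(400,235)]: print(a[c[1],c[0]],end=" ")
# the plate: corner refine by edge lines: sample across the long/short edges
q=np.array([(245,171),(421,218),(404,289),(222,238)],float) 
g=cv2.GaussianBlur(cv2.cvtColor(a,cv2.COLOR_RGB2GRAY),(3,3),0).astype(np.float32)
L=[]
for i in range(4):
    A,B=q[i],q[(i+1)%4]; u=(B-A)/np.linalg.norm(B-A); nrm=np.array([-u[1],u[0]])
    pts=[]
    for f in np.linspace(.08,.92,40):
        s=np.arange(-5,5.01,.25); P=(A+f*(B-A)+s[:,None]*nrm).astype(np.float32)
        v=cv2.remap(g,P[None,:,0],P[None,:,1],cv2.INTER_LINEAR)[0]
        d=v[4:]-v[:-4]; k=np.argmax(d); 
        if d[k]>6: pts.append(P[k+2])
    vx,vy,x,y=cv2.fitLine(np.array(pts,np.float32),cv2.DIST_HUBER,0,.01,.01).ravel()
    L.append(np.cross([x,y,1],[x+vx,y+vy,1])); print(i,len(pts),(vx,vy))
C=[]
for i in range(4):
    c=np.cross(L[i-1],L[i]); C.append(c[:2]/c[2])
C=np.array(C); W=ray("top",C,.012); print(C,W,"\nsides",[np.linalg.norm(W[i]-W[i-1]) for i in range(4)])
# jig corners: q0=(+65,185) q1=(+65,-155) q2=(-65,-155) q3=(-65,185)
J=np.array([(65,185),(65,-155),(-65,-155),(-65,185)])/1000
H,_=cv2.estimateAffinePartial2D(J,W[:,:2]); print(H, "scale",np.hypot(H[0,0],H[1,0]),"yaw",np.arctan2(H[1,0],H[0,0]))
yaw=np.arctan2(H[1,0],H[0,0]); R=np.array([[np.cos(yaw),-np.sin(yaw)],[np.sin(yaw),np.cos(yaw)]]); o=W[:,:2].mean(0)-R@J.mean(0)
print("origin",o); np.savez("jig.npz",R=R,o=o)
m=cv2.inRange(hsv,(3,60,80),(25,255,255)); m[:215]=0;m[270:]=0;m[:,:340]=0;m[:,395:]=0
p=max(cv2.findContours(m,0,1)[0],key=cv2.contourArea)[:,0]; w=ray("top",p,.024)[:,:2]; ce,r=cv2.minEnclosingCircle((w*1e3).astype(np.float32)); print("lens",ce,r,"jig",R.T@(np.array(ce)/1e3-o)*1e3)
def w2(x,y,z): return np.r_[R@np.array([x,y])+o,z]
tip0=w2(-.045,.105-.105*np.sin(.4),.05+.105*np.cos(.4)); print("tip",tip0,"grip mid px",proj("top",w2(-.045,.105-.072*np.sin(.4),.05+.072*np.cos(.4))),proj("side",tip0),proj("top",tip0))
v=a.copy()
for pt in [w2(0,33/1e3,.021),w2(35.5/1e3,-.145,.018),w2(-35.5/1e3,-.145,.018),tip0,w2(-.045,.105,.05),w2(-.065,.185,.012)]:
    x=proj("top",pt)[0]; cv2.drawMarker(v,tuple(np.int32(x.round())),(0,255,255),0,5)
v=cv2.resize(v[150:320,180:440],None,fx=3,fy=3,interpolation=cv2.INTER_CUBIC); cv2.imwrite("pics/c1.png",v[:,:,::-1])
```

```text
[163 165 167] [142 143 143] [176 180 185] [176 176 181] 0 40 (np.float32(0.960809), np.float32(0.2772113))
1 40 (np.float32(0.26345247), np.float32(-0.9646724))
2 39 (np.float32(0.96004915), np.float32(0.2798314))
3 40 (np.float32(0.2909655), np.float32(-0.9567335))
[[242.2011 169.0351]
 [421.1285 220.6577]
 [402.4922 288.8963]
 [221.769  236.2172]] [[ 0.6348  0.1689  0.012 ]
 [ 0.5478 -0.1577  0.012 ]
 [ 0.4243 -0.1248  0.012 ]
 [ 0.5115  0.2015  0.012 ]] 
sides [np.float64(0.127490211855711), np.float64(0.3379543199701226), np.float64(0.12778417731519015), np.float64(0.3377482650201512)]
[[ 0.9587  0.2555  0.5258]
 [-0.2555  0.9587  0.0076]] scale 0.992167778040352 yaw -0.26047455178547924
origin [0.5257 0.0075]
lens (508.6363525390625, -57.779823303222656) 32.76656723022461 jig [  0.2703 -67.4618]
tip [0.4988 0.081  0.1467] grip mid px [[277.8165 239.0641]] [[294.6709 208.3648]] [[284.506  240.1207]]
```

View pics/c1.png

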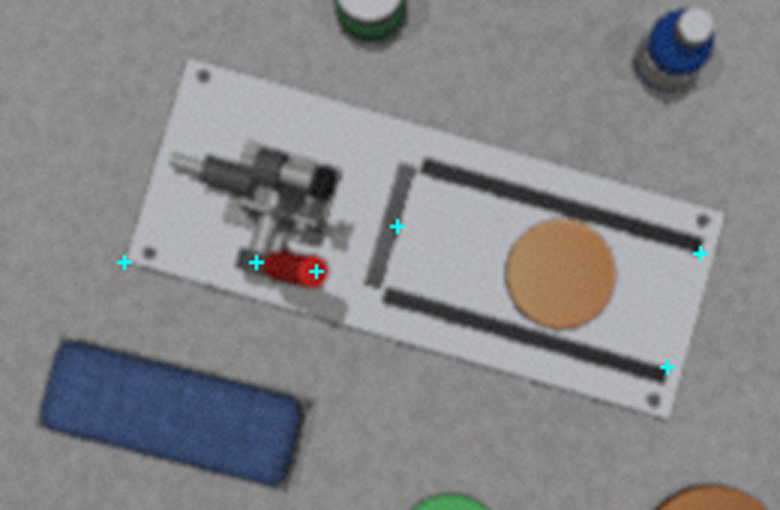

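```bash
cat > go.py <<'E'
import sys
from h import *
np.set_printoptions(precision=3,suppress=True)
d=np.load("jig.npz"); R,o=d["R"],d["o"]
def report(*targets):
    s,T=state(); p=s["eef_pos"]
    print("t",s["time"],"jig TCP mm",np.r_[R.T@(p[:2]-o),p[2]]*1e3,"F",s["contact_force"],"w",s["grip_width"])
    J=np.eye(3);J[:2,:2]=R; print("tool axes in jig\n",J.T@T)
    for x,y,z in targets:
        w=np.r_[R@np.array([x,y])/1e3+o,z/1e3]; print((x,y,z),"shift cm",T.T@(w-p)*100)
    D=J@np.array([[0,0,1],[1,0,0],[0,1,0]]).T.T  # candidate: x down
    for name,yj in(("y=+X",[1,0,0]),("y=-X",[-1,0,0]),("y=+Y",[0,1,0]),("y=-Y",[0,-1,0])):
        xt=np.array([0,0,-1.]);G=J@np.c_[xt,yj,np.cross(xt,yj)]
        print(name,Ro.from_matrix(T.T@G).as_rotvec())
if __name__=="__main__":
    a=list(map(float,sys.argv[1:])); report(*np.reshape(a,(-1,3)))
E
python3 go.py 0 -125 231 0 -125 18
```

```text
t 0.1 jig TCP mm [-484.984  456.371  230.531] F [ 0.028 -0.29  -0.124] w 0.08526788482370298
tool axes in jig
 [[-0.     0.035  0.999]
 [-0.002  0.999 -0.035]
 [-1.    -0.002 -0.   ]]
(np.float64(0.0), np.float64(-125.0), np.float64(231.0)) shift cm [  0.04  -56.391  50.518]
(np.float64(0.0), np.float64(-125.0), np.float64(18.0)) shift cm [ 21.34  -56.355  50.522]
y=+X [1.536 0.001 0.001]
y=-X [-1.606 -0.001  0.001]
y=+Y [-0.035 -0.     0.002]
y=-Y [3.106 0.003 0.   ]
```

```bash
python3 -m inch '[0,-2,1.8,0,0,0, 0,-5.5,5,0,0,0, 0,-9.5,8.5,0,0,0, 0,-13.5,12,0,0,0, 0,-17.5,15.6,0,0,0, 0,-21.5,19.2,0,0,0, 0,-25.5,22.8,0,0,0, 0,-29.5,26.4,-0.035,0,0]' 0 40; python3 -m inch '[0,-4,3.6,0,0,0, 0,-8,7.2,0,0,0, 0,-12,10.8,0,0,0, 0,-16,14.4,0,0,0, 0,-20,18,0,0,0, 0,-24,21.6,0,0,0, 0,-26,23.5,0,0,0, 0,-26,23.5,0,0,0]'; python3 go.py 0 -125 231 0 -125 18
```

```text
time: 1.1
eef_pos: [0.3417, 0.2132, 0.2312]
orientation: [0.204, 1.561, -0.204]
contact_force: [1.1, 1.0, 0.3]
grip_width: -0.0002
time: 2.1
eef_pos: [0.5022, -0.0988, 0.2309]
orientation: [0.207, 1.561, -0.207]
contact_force: [-0.8, 0.4, 1.1]
grip_width: -0.0
t 2.1 jig TCP mm [   4.575 -108.727  230.906] F [-0.765  0.437  1.094] w -2.146101949736369e-05
tool axes in jig
 [[-0.     0.003  1.   ]
 [-0.     1.    -0.003]
 [-1.    -0.    -0.   ]]
(np.float64(0.0), np.float64(-125.0), np.float64(231.0)) shift cm [-0.009 -1.629 -0.453]
(np.float64(0.0), np.float64(-125.0), np.float64(18.0)) shift cm [21.291 -1.623 -0.451]
y=+X [1.568 0.    0.   ]
y=-X [-1.574 -0.     0.   ]
y=+Y [-0.003 -0.     0.   ]
y=-Y [3.139 0.    0.   ]
```

```bash
python3 -m inch '[0,-1.8,-0.45,0,0,0, 4,-1.8,-0.45,0,0,0, 9,-1.8,-0.45,0,0,0, 14,-1.8,-0.45,0,0,0, 18,-1.8,-0.45,0,0,0, 20,-1.8,-0.45,0,0,0, 21.1,-1.8,-0.45,0,0,0, 21.2,-1.8,-0.45,0,0,0]'; python3 go.py 0 -47 19
python3 - <<'E'
from h import *
for n in("side","top"): cv2.imwrite(f"pics/{n}1.png",capture(n)[:,:,::-1])
a=cv2.imread("pics/top1.png")[150:320,240:440];b=cv2.imread("pics/side1.png")[170:370,200:440]
f=lambda i:cv2.resize(i,(390,330))
cv2.imwrite("pics/c2.png",np.hstack([f(a),f(b)]))
E
```

```text
time: 3.1
eef_pos: [0.4918, -0.113, 0.0193]
orientation: [0.204, 1.562, -0.204]
contact_force: [0.9, -0.8, 0.0]
grip_width: 0.0
t 3.1 jig TCP mm [  -1.798 -125.126   19.286] F [ 0.857 -0.815  0.021] w 4.9944921339774664e-05
tool axes in jig
 [[-0.001 -0.     1.   ]
 [-0.     1.     0.   ]
 [-1.    -0.    -0.001]]
(np.float64(0.0), np.float64(-47.0), np.float64(19.0)) shift cm [0.028 7.813 0.181]
y=+X [ 1.571 -0.001  0.001]
y=-X [-1.571 -0.001 -0.001]
y=+Y [ 0.    -0.001  0.   ]
y=-Y [-3.141 -0.    -0.001]
```

View pics/c2.png

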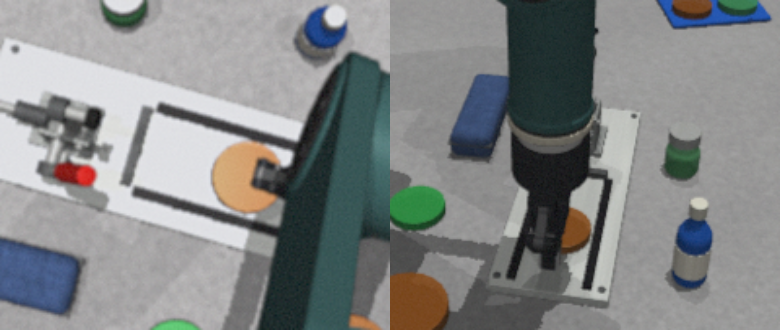

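Run:
```python
from h import *
p=np.array(bot.get_obs()["eef_pos"])
t=proj("top",[p,p+[0,0,.06],p+[.01,.04,.08]]); s=proj("side",[p,p+[0,0,.06]])
print("top crop",(t-[240,150])*[390/200,330/170],"side crop",(s-[200,170])*[390/240,330/200]+[390,0])
```

```text
top crop [[306.4605273  194.7670074 ]
 [317.88865177 191.79781654]
 [274.43242165 177.77153404]] side crop [[549.97972515 265.14909135]
 [550.14901319 222.73114289]]
```

```bash
python3 -m inch '[0,0.5,0.18,0,0,0, 0,1.2,0.18,0,0,0, 0,2,0.18,0,0,0, 0,3,0.18,0,0,0, 0,4,0.18,0,0,0, 0,5,0.18,0,0,0, 0,6,0.18,0,0,0, 0,6.6,0.18,0,0,0]'; python3 -m inch '[0,0.2,0,0,0,0, 0,0.4,0,0,0,0, 0,0.5,0,0,0,0, 0,0.6,0,0,0,0]'; python3 go.py 0 -47 19|head -1
python3 -m inch '[0,0.1,0,0,0,0, 0,0.2,0,0,0,0, 0,0.3,0,0,0,0, 0,0.3,0,0,0,0]';python3 go.py 0 -47 19|head -1
```

```text
time: 4.2
eef_pos: [0.5113, -0.0492, 0.0193]
orientation: [0.204, 1.561, -0.204]
contact_force: [0.2, -0.9, 0.9]
grip_width: -0.0
time: 4.7
eef_pos: [0.5127, -0.0443, 0.0193]
orientation: [0.205, 1.561, -0.205]
contact_force: [-0.9, -0.9, 0.3]
grip_width: 0.0002
t 4.7 jig TCP mm [  0.728 -53.357  19.287] F [-0.88  -0.901  0.32 ] w 0.00017762701065322575
time: 5.2
eef_pos: [0.5136, -0.0412, 0.0193]
orientation: [0.205, 1.561, -0.205]
contact_force: [-0.2, 0.8, -0.3]
grip_width: -0.0001
t 5.2 jig TCP mm [  0.754 -50.137  19.323] F [-0.239  0.808 -0.35 ] w -9.461455519436701e-05
```

```bash
for i in 1; do python3 -m inch '[0,0.1,0,0,0,0, 0,0.2,0,0,0,0, 0,0.2,0,0,0,0]'|grep force; done;  python3 -m inch '[0,0.1,0,0,0,0, 0,0.2,0,0,0,0, 0,0.2,0,0,0,0]'|grep force
python3 go.py 0 -47 19|head -1
python3 - <<'E'
from h import *
for n in("side","top"): cv2.imwrite(f"pics/{n}2.png",capture(n)[:,:,::-1])
a=cv2.imread("pics/top2.png")[150:320,240:440];b=cv2.imread("pics/side2.png")[170:370,200:440]
f=lambda i:cv2.resize(i,(390,330))
cv2.imwrite("pics/c3.png",np.hstack([f(a),f(b)]))
E
```

```text
contact_force: [0.1, -0.0, -0.5]
contact_force: [-0.3, -0.5, 0.1]
t 5.95 jig TCP mm [  0.721 -46.181  19.295] F [-0.267 -0.479  0.142] w -0.00010881072488392534
```

View pics/c3.png

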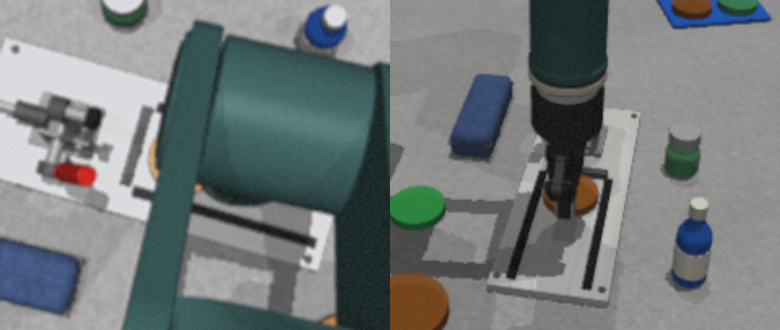

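```bash
python3 -m inch '[0,0.1,0,0,0,0, 0,0.2,0,0,0,0, 0,0.3,0,0,0,0, 0,0.3,0,0,0,0]'|grep force;  python3 -m inch '[0,0.1,0,0,0,0, 0,0.2,0,0,0,0, 0,0.2,0,0,0,0]'|grep force
python3 go.py 0 -47 19|head -1
python3 - <<'E'
from h import *
np.set_printoptions(precision=1,suppress=True)
d=np.load("jig.npz"); R,o=d["R"],d["o"]
for n in("side","top"):
    im=capture(n); cv2.imwrite(f"pics/{n}3.png",im[:,:,::-1])
    m=cv2.inRange(cv2.cvtColor(im,cv2.COLOR_RGB2HSV),(3,90,60),(25,255,255))
    c=proj(n,np.r_[o,.024])[0]; yy,xx=np.nonzero(m); k=np.hypot(xx-c[0],yy-c[1])<45
    w=(ray(n,np.c_[xx,yy][k],.024)[:,:2]-o)@R*1e3; print(n,k.sum(),"x",np.percentile(w[:,0],[1,99]),"y",np.percentile(w[:,1],[1,99]))
E
```

```text
contact_force: [0.8, -0.6, 0.3]
contact_force: [-0.9, 0.1, -0.3]
t 6.925 jig TCP mm [  0.749 -41.152  19.309] F [-0.94   0.116 -0.264] w -0.00016163304733398084
side 288 x [-28.2  31.6] y [-41.1  26.4]
top 32 x [-27.8  -7.9] y [-24.8  27.2]
```

```bash
python3 -m inch '[0,0.1,0,0,0,0, 0,0.2,0,0,0,0, 0,0.3,0,0,0,0, 0,0.3,0,0,0,0]'|grep force; python3 -m inch '[0,0.1,0,0,0,0, 0,0.1,0,0,0,0]'|grep force; python3 -m inch '[0,0.1,0,0,0,0, 0,0.1,0,0,0,0]'|grep force;python3 go.py 0 -47 19|head -1
```

```text
contact_force: [-0.4, -4.5, -0.4]
contact_force: [-2.3, -8.4, -0.2]
contact_force: [-3.3, -12.6, 0.7]
t 8.025 jig TCP mm [  0.662 -38.118  19.306] F [ -3.316 -12.565   0.664] w -0.00019853109095951363
```

```bash
python3 -m inch '[0,-0.5,0,0,0,0, 0,-1.5,0,0,0,0, 0,-2.5,0,0,0,0, -3,-2.5,0,0,0,0, -8,-2.5,0,0,0,0, -14,-2.5,0,0,0,0, -19,-2.5,0,0,0,0, -20,-2.5,0,0,0,0]'; python3 go.py -47 30 220 -47 30 125
```

```text
time: 9.02
eef_pos: [0.5129, -0.0527, 0.2231]
orientation: [0.204, 1.554, -0.205]
contact_force: [0.6, 0.3, 0.1]
grip_width: -0.0002
t 9.025 jig TCP mm [  3.052 -61.451 223.062] F [0.64  0.292 0.137] w -0.00024524926385122164
tool axes in jig
 [[ 0.007  0.001  1.   ]
 [ 0.     1.    -0.001]
 [-1.     0.     0.007]]
(np.float64(-47.0), np.float64(30.0), np.float64(220.0)) shift cm [ 0.273  9.142 -5.012]
(np.float64(-47.0), np.float64(30.0), np.float64(125.0)) shift cm [ 9.773  9.139 -5.08 ]
y=+X [ 1.57   0.005 -0.006]
y=-X [-1.571  0.006  0.005]
y=+Y [-0.001  0.007 -0.   ]
y=-Y [ 3.141 -0.001 -0.011]
```

```bash
python3 -m inch '[0.2,2,-1,0,0,0, 0.2,5,-2.8,0,0,0, 0.2,8,-4.5,0,0,0, 0.2,9.1,-5,0,0,0, 3,9.1,-5,0,0,0, 7,9.1,-5,0,0,0, 9.4,9.1,-5,0,0,0, 9.7,9.1,-5,0,0,0]'; python3 go.py -47 125 125
python3 - <<'E'
from h import *
np.set_printoptions(precision=1,suppress=True)
d=np.load("jig.npz"); R,o=d["R"],d["o"]
for n in("side","top"):
    im=capture(n); cv2.imwrite(f"pics/{n}4.png",im[:,:,::-1])
    m=cv2.inRange(cv2.cvtColor(im,cv2.COLOR_RGB2HSV),(3,90,60),(25,255,255))
    c=proj(n,np.r_[o,.024])[0]; yy,xx=np.nonzero(m); k=np.hypot(xx-c[0],yy-c[1])<45
    w=(ray(n,np.c_[xx,yy][k],.024)[:,:2]-o)@R*1e3; print(n,k.sum(),"x",np.percentile(w[:,0],[1,99]),"y",np.percentile(w[:,1],[1,99]))
a=cv2.imread("pics/top4.png")[150:320,200:400];b=cv2.imread("pics/side4.png")[150:350,200:440]
f=lambda i:cv2.resize(i,(390,330))
cv2.imwrite("pics/c4.png",np.hstack([f(a),f(b)]))
E
```

```text
time: 10.02
eef_pos: [0.4842, 0.0484, 0.1203]
orientation: [0.204, 1.566, -0.206]
contact_force: [0.4, -0.3, 0.4]
grip_width: 0.0
t 10.025 jig TCP mm [-50.676  28.836 120.285] F [ 0.414 -0.289  0.443] w 2.622872233054584e-05
tool axes in jig
 [[-0.004  0.001  1.   ]
 [-0.001  1.    -0.001]
 [-1.    -0.001 -0.004]]
(np.float64(-47.0), np.float64(125.0), np.float64(125.0)) shift cm [-0.486  9.616  0.36 ]
y=+X [ 1.57  -0.002  0.005]
y=-X [-1.571 -0.005 -0.002]
y=+Y [-0.001 -0.004  0.001]
y=-Y [3.141 0.002 0.007]
side 673 x [-29.7  31.2] y [-40.2  29.2]Traceback (most recent call last):
  File "<stdin>", line 8, in <module>
    return _quantile_unchecked(
        a, q, axis, out, overwrite_input, method, keepdims, weights)
    return _ureduce(a,
                    func=_quantile_ureduce_func,
    ...<5 lines>...
                    overwrite_input=overwrite_input,
                    method=method)
    r = func(a, **kwargs)
    result = _quantile(arr,
                       quantiles=q,
    ...<2 lines>...
                       out=out,
                       weights=wgt)
    slices_having_nans = np.isnan(arr[-1, ...])
                                  ~~~^^^^^^^^^
IndexError: index -1 is out of bounds for axis 0 with size 0
```

Run:
```python
import cv2
b=cv2.imread("pics/side4.png")[180:330,240:400]
cv2.imwrite("pics/c4.png",cv2.resize(b,(640,600),interpolation=cv2.INTER_CUBIC))
```

```text
(no output)
```

View pics/c4.png

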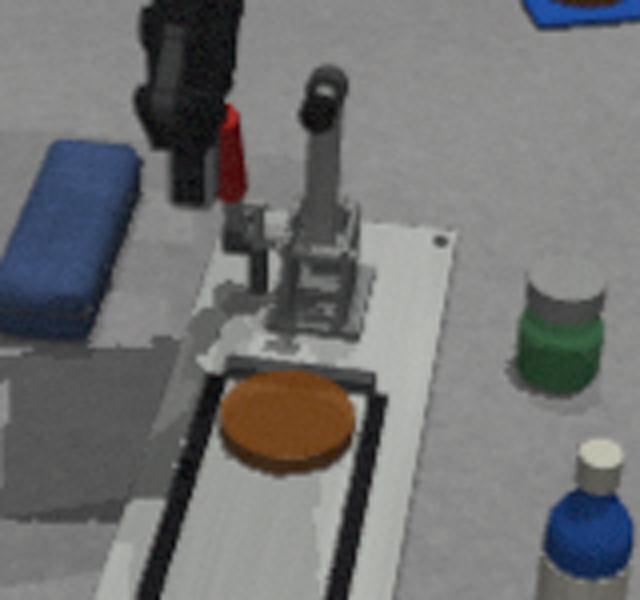

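```bash
python3 -m inch '[-0.4,0.5,0.5,0,0,0, -0.4,1.5,0.5,0,0,0, -0.4,2.3,0.5,0,0,0, -0.4,3,0.5,0,0,0, -0.4,3.7,0.5,0,0,0, -0.4,4.4,0.5,0,0,0, -0.4,5.1,0.5,0,0,0, -0.4,5.8,0.5,0,0,0]'; python3 go.py -46 125 124|head -1; python3 -m inch '[0,0.7,0,0,0,0, 0,1.4,0,0,0,0, 0,2.1,0,0,0,0]'; python3 go.py -46 125 124 -46 130 124
```

```text
time: 11.12
eef_pos: [0.5057, 0.1044, 0.1262]
orientation: [0.205, 1.561, -0.205]
contact_force: [-1.0, -1.9, 0.8]
grip_width: -0.0001
t 11.125 jig TCP mm [-44.365  88.448 126.209] F [-0.994 -1.891  0.817] w -0.00014906990766570637
time: 11.5
eef_pos: [0.511, 0.1246, 0.1261]
orientation: [0.205, 1.562, -0.205]
contact_force: [0.5, 0.1, -0.2]
grip_width: -0.0002
t 11.5 jig TCP mm [-44.407 109.382 126.102] F [ 0.536  0.101 -0.202] w -0.00024577300680599654
tool axes in jig
 [[-0.  0.  1.]
 [ 0.  1. -0.]
 [-1.  0. -0.]]
(np.float64(-46.0), np.float64(125.0), np.float64(124.0)) shift cm [ 0.21   1.562 -0.16 ]
(np.float64(-46.0), np.float64(130.0), np.float64(124.0)) shift cm [ 0.21   2.062 -0.16 ]
y=+X [ 1.57 -0.    0.  ]
y=-X [-1.571 -0.    -0.   ]
y=+Y [-0. -0. -0.]
y=-Y [ 3.141 -0.     0.001]
```

```bash
python3 -m inch '[0,0.7,0,0,0,0, 0,1.4,0,0,0,0, 0,1.8,0,0,0,0, 0,1.8,0,0,0,0, -1,1.8,0,0,0,0, -4,1.8,0,0,0,0, -8,1.8,0,0,0,0, -10,1.8,0,0,0,0]'; python3 -m inch '[0,-3,-4,0,0,0, 0,-6,-8,0,0,0, 0,-10,-12,0,0,0, 0,-12,-14,0,0,0, 0,-12,-14,0,0,0]'
python3 - <<'E'
from h import *
for n in("side","top"): cv2.imwrite(f"pics/{n}5.png",capture(n)[:,:,::-1])
a=cv2.imread("pics/top5.png")[150:320,200:400];b=cv2.imread("pics/side5.png")[170:350,220:420]
f=lambda i:cv2.resize(i,(400,360),interpolation=cv2.INTER_CUBIC)
cv2.imwrite("pics/c5.png",np.hstack([f(a),f(b)]))
E
```

```text
time: 12.5
eef_pos: [0.5168, 0.1413, 0.2292]
orientation: [0.205, 1.558, -0.204]
contact_force: [-0.0, 0.4, -0.6]
grip_width: 0.0002
time: 13.12
eef_pos: [0.3476, 0.0609, 0.2267]
orientation: [0.206, 1.561, -0.206]
contact_force: [0.7, -0.4, -0.3]
grip_width: -0.0004
```

View pics/c5.png

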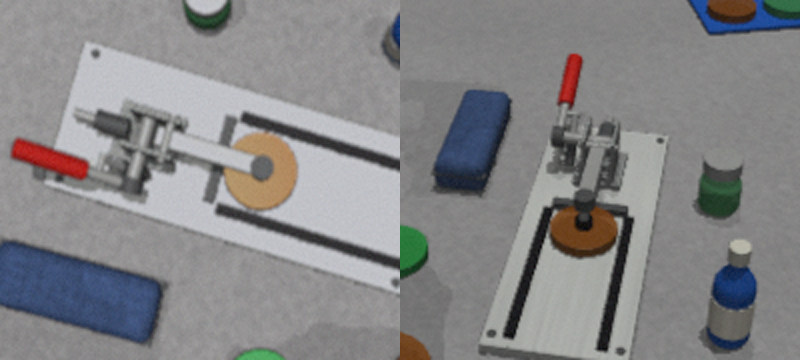

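Run:
```python
from h import *
np.set_printoptions(precision=1,suppress=True)
d=np.load("jig.npz"); R,o=d["R"],d["o"]
a=cv2.imread("pics/top5.png")[:,:,::-1].copy(); a0=cv2.imread("pics/top0.png")[:,:,::-1].copy()
m=cv2.inRange(cv2.cvtColor(a,cv2.COLOR_RGB2HSV),(3,60,80),(25,255,255)); m[:190]=0;m[280:]=0;m[:,:290]=0;m[:,395:]=0
p=max(cv2.findContours(m,0,1)[0],key=cv2.contourArea)[:,0]; w=((ray("top",p,.024)[:,:2]-o)@R*1e3).astype(np.float32)
print("lens jig",cv2.minEnclosingCircle(w))
r=cents("top",a,(0,170,90),(4,255,255)); print("red",r[0][:2],"expected",proj("top",np.r_[R@[-.045,.105+.0725*np.sin(1.2)]+o,.05+.0725*np.cos(1.2)]))
for im in(a0,a): print("blue",[c for s,c,_ in cents("top",im,(100,120,40),(130,255,255),60)],"green",[c for s,c,_ in cents("top",im,(45,90,20),(90,255,255),40)])
bot.sign_off()
```

```text
lens jig ((0.3235989809036255, 0.05939953401684761), 32.79199981689453)
red (np.int32(301), array([224.4, 224.7])) expected [[224.7 224.7]]
blue [array([59.1, 79.6]), array([404.7, 165.6]), array([236.3, 287.4])] green [array([85.6, 51. ]), array([ 7.5, 99.9]), array([303.7, 158.7]), array([329.7, 332.9])]
blue [array([59.2, 79.5]), array([404.7, 165.8]), array([236.6, 287.1])] green [array([85.6, 51.1]), array([  7.5, 100. ]), array([303.7, 158.5]), array([329.5, 333.1]), array([185.3, 384.6]), array([246. , 385.3]), array([273.3, 378.1]), array([319.9, 385.1]), array([350.3, 387. ]), array([219.5, 395. ]), array([171. , 396.2]), array([259. , 405.9]), array([311.7, 397.9]), array([365.9, 397.3]), array([350.2, 401.6]), array([172.7, 407.9]), array([295.8, 414.8]), array([189. , 412.8]), array([323.3, 412.9]), array([355.8, 417.5]), array([211.6, 416.3]), array([325.8, 418.2]), array([372.7, 445.2]), array([176.8, 459.6]), array([262.8, 467.8]), array([184.5, 470.5])]
the job is handed in; nothing more can be done
```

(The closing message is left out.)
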